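Mount a forming stake in the sprung stake holder

TASK

Take the forming stake with the rounded, mushroom-shaped wooden head out of the wooden rack and slide its steel shank foot first into the bore of the steel holder on the stump, without forcing it, pushing past the side spring plunger until the plunger snaps into the groove of the shank. Then let go of it and leave it standing there; leave the other two stakes in the rack.

Things in the scene. Friction and masses are not known exactly. Their poses are not given: they have to be found in the camera images.
- dome_head (a point): The stake to mount: a round steel shank 26 mm thick and 120 mm long below a dark hardwood head, 0.33 to 0.51 kg. Head 42 mm in diameter: a straight band 24 mm high, then a low dome of 13 mm (157 mm over all). This point: on the axis in the band, 14 mm above the head's underside, 134 mm above the foot; grip here. z runs from foot to head. It starts upright in one of the rack's holes.
- dome_foot (a point): Lowest point of the same stake's shank. The foot is rounded to a hemisphere of radius 13 mm. The rod is to go into the bore with this end first.
- dome_groove (a point): Middle of the ring groove in the same stake's shank, on the axis, 40 mm above the foot. The groove runs from 29 to 51 mm above the foot, with convex shoulders rounded to 13 mm radius; its neck is 17 mm in diameter and 2 mm wide.
- holder: The stake holder, fixed: a 64 mm square steel block, 106 mm high, on a round slice of tree trunk 210 mm wide and 35 mm high. Origin: underside of the wood, on the bore's axis; x points to the block's face with the plunger. The plunger's brass housing can be clamped at any height in a slot of that face: its middle is 14 to 54 mm below the bore's mouth, different every time and not measured.
- bore_mouth (a point): Centre of the mouth of the bore, in the block's top face, 141 mm above the table. The bore is vertical, 27.5 mm in diameter and 106 mm deep with a solid floor. A stake that is properly caught has its foot 54 to 94 mm below the mouth, depending on where the plunger is clamped, and the underside of its head 26 to 66 mm above it; one pushed too deep can be drawn back up.
- plunger (a joint): Travel of the side plunger, m: 0 = free, its round 7 mm nose 6.3 mm from the bore's axis; 0.0045 to 0.006 riding on the full shank; under 0.0025 dropped into the groove. Spring 7 N + 1 N/mm. Beyond the stake's weight, pushing costs 4 to 15 N as the foot lifts it, 0 to 4 N riding; running into the groove it pulls the stake down with 5 to 10 N, none when centred; deeper costs 5 to 12 N.
- rack: Wooden rack block, fixed, 70 mm (x) by 240 mm (y) by 50 mm high, origin at the centre of its underside, with three vertical holes, 40 mm deep, 0.75 mm play all round, in a row along its y at -75, 0 and +75 mm, a stake in each. The fingers have free room along its x.
- flat_head (a point): Another stake, to be left alone: the same shank, head a flat disc 56 mm in diameter and 18 mm thick; this point is on its axis in the middle of the disc.
- cone_head (a point): Another stake, to be left alone: the same shank, head a cone 34 mm in diameter at its base and 36 mm high, its top 166 mm above the table; this point is on its axis 15 mm above the head's underside.
Not all that is in view belongs to the job. Leave any turquoise look-alike of the part that bears dome_head alone. Leave any pink look-alike of the holder alone.

How it is judged:
By the outcome, as a careful person would: the job done as asked, in the order asked, and still so for the second after the job is handed in, with the robot touching nothing.
It also fails if it takes over 69 s, if anything falls off the work surface, if the arm or the gripper's body presses on something with over 40 N, if the wrist force passes 120 N, or if a joint passes its speed limit or range.

ROBOT

A 6-joint arm with a two-finger parallel gripper is mounted at the origin on the work surface. World frame = base frame: x ahead of the robot, y to its left, z up, the work surface at z = 0. Lengths are in m, angles in rad, forces in N, time in s.
With the tool pointing down it reaches from about 0.25 to 0.775 m from the base axis. Payload 4 kg.
Tool frame: the origin (TCP) lies midway between the tips of the shut fingers; the grasp point (between the pads) lies 19 mm behind it (robot.grasp_offset is the distance from the TCP to the grasp point, in m); z points along the fingers, y is the direction in which the jaws open and shut (so a half turn about z gives the same grasp; the last joint's range is limited). The gripper opens to 94 mm and grips with 3 to 60 N. Pads are 16 mm wide; open, the fingers measure 119 mm over their backs; the gripper's body (75 mm by 177 mm) begins 78 mm behind the grasp point.
Start: joints at [-1.267, 0.087, 1.371, -0, 1.684, -0.103], TCP at [0.218, -0.505, 0.206] pointing down, gripper open.
Joint ranges: [-3.1, 3.1], [-0.76, 2.03], [0.27, 2.55], [-1.08, 4.22], [0.17, 2.65], [-2.57, 2.57]. Speed limits (rad/s): [2.79, 2.79, 3.14, 3.14, 3.14, 3.14].

INTERFACE

Orientations are given as [roll, pitch, yaw] about the fixed x, y, z axes, in that order (R = Rz(yaw) Ry(pitch) Rx(roll)).
In Python, from bench import status, viewer, order, robot gives the robot as it stands. The module is installed in compiled form; this text tells all that it offers.
- The arm moves only by the tool move_arm, never from a script. Its argument "targets" is a list of rows, each a list of 3 entries, a list of its own where there are three numbers: the shift along the tool's x, y, z in mm, then the turn, a rotation vector about the tool's x, y, z in degrees, then the opening, from -1 (shut) to 1 (fully open). A call has 1 to 20 rows; each row is the pose to reach, as a shift and turn from the pose commanded when the call began, along the tool's axes at that moment; what a row does not reach only later rows make up. A row lasts 1/8 s, in which the tool goes at most 62.5 mm and 10.7 degrees, less where a joint would pass 70% of its speed; a pose out of reach is approached as far as the arm can. A call with a gripper value outside its range is refused whole. The fingers move at their own pace and stop on an object; the grip force is fixed at half the most. Time passes only in rows, so rows that repeat a pose let the fingers close. It gives the time, the measured TCP pose, the force and the opening at its end, in the units of the state.
- status.get_obs(): the state, without advancing time (a new reading comes with each control period).
- viewer.snapshot(name): name is "side" or "top" or "wrist"; returns the picture (420x560x3 uint8, red, green, blue); there is no depth.
- viewer.camera_model(name): a dict with "K" (3x3 intrinsics, pixels), "xyz" and "attitude" of the camera in the world; the wrist camera has in their place "T_tool_cam" (4x4, takes a point from camera to tool coordinates, whose origin is the TCP and whose axes are the flange's). Camera axes: x right, y up, looking along -z (the intrinsics and any distortion apply to the point x, -y, -z); pixel columns grow to the right and rows downward; lengths in m; the calibration is good to about 2 mm. A picture is of the moment at which its call begins: read the wrist's pose just before it. camera_model takes no time and is no camera call.
- order.close_job(): hands the job in, once; it reports no verdict.
The state is a dict: "time": time; "joint_positions": joint angles; "qvel": joint speeds; "joint_torque": joint torques, N m; "tool_pos": TCP position; "ee_rot": TCP orientation; "wrist_force": force on the tool from outside, world axes, zero at the start; "wrist_torque": the same for the moment, N m; "width": finger opening in m.
Only numpy, scipy, OpenCV 4.12 (cv2) and the standard library are available. Lean on these libraries where they do the work, as an engineer would, in place of code of your own. Each camera call takes 0.05 s, during which the arm holds its last target. There are 200 camera calls.

## Working session

There is one attempt and no reset: what is moved stays moved. The work goes in short steps, Python scripts to look and compute and a tool call to move; the robot and the scene stay as the last step left them, time stands still between calls to the robot, and variables do not carry over. Pictures are saved under pics/ and viewed, about 8 in all and at most 12, crops included, and the job is handed in when it is done.

Besides the shell and the picture viewer there is one more tool, called after "Emit:" as name([rows], argument=value, ...), one row to a line, values as JSON. move_arm: Moves the arm, as the interface text tells. Its arguments: {"type":"object","properties":{"targets":{"type":"array"}},"required":["targets"]}

```bash
mkdir -p pics; cat > h.py <<'E'
import numpy as np, cv2
from bench import status, viewer, order, robot
from scipy.spatial.transform import Rotation as R
def rot(a):
    a=np.array(a,float)
    if a.shape==(3,3): return a
    return R.from_euler('xyz',a).as_matrix() if a.size==3 else R.from_quat(a).as_matrix()
def cam(n):
    m=viewer.camera_model(n); K=np.array(m['K'])
    if 'T_tool_cam' in m:
        o=status.get_obs(); T=np.eye(4); T[:3,:3]=rot(o['ee_rot']); T[:3,3]=o['tool_pos']
        T=T@np.array(m['T_tool_cam']); return K,T[:3,3],T[:3,:3]
    return K,np.array(m['xyz']),rot(m['attitude'])
def ray(c,u,v):
    K,p,A=c; d=np.linalg.inv(K)@[u,v,1]; return p,A@(d*[1,-1,-1])
def onz(c,u,v,z):
    p,d=ray(c,u,v); return p+d*(z-p[2])/d[2]
def proj(c,X):
    K,p,A=c; q=A.T@(np.array(X)-p)*[1,-1,-1]; q=K@q; return q[:2]/q[2]
def snap(n,f):
    im=viewer.snapshot(n); cv2.imwrite('pics/'+f,im[:,:,::-1]); return im
E
python3 - <<'E'
from h import *
print(status.get_obs())
for n in ('side','top','wrist'): print(n,viewer.camera_model(n))
a=snap('side','side0.png');b=snap('top','top0.png')
E
```

```text
{'time': 0.0, 'joint_positions': array([-1.26710908e+00,  8.79821098e-02,  1.37224170e+00, -1.29745585e-06,
        1.68356849e+00, -1.03086775e-01]), 'qvel': array([ 0.00075529, -0.00149887, -0.00140455,  0.00099314,  0.00081546,
       -0.0004715 ]), 'joint_torque': array([ 9.34532763e-04, -3.40181744e+01, -3.02422500e+01,  7.15667009e-02,
        3.29868088e-02, -1.50008509e-04]), 'tool_pos': array([ 0.21744775, -0.50460637,  0.20429572]), 'ee_rot': array([-3.13940455e+00, -2.25070150e-04,  4.06773635e-01]), 'wrist_force': array([-0.28178951, -0.71623372,  0.18528678]), 'wrist_torque': array([-0.06009263, -0.00821257,  0.00065107]), 'width': 0.09358359009182968}
side {'K': array([[397.37315584,   0.        , 285.57914886],
       [  0.        , 397.37315584, 212.6717886 ],
       [  0.        ,   0.        ,   1.        ]]), 'xyz': array([0.01053229, 0.61693087, 0.51785815]), 'attitude': array([ 1.04057773,  0.01919004, -2.48064098])}
top {'K': array([[396.40089356,   0.        , 283.31907568],
       [  0.        , 396.40089356, 215.71463309],
       [  0.        ,   0.        ,   1.        ]]), 'xyz': array([0.30301049, 0.06062666, 0.88616399]), 'attitude': array([ 0.19316389,  0.01197188, -1.58889545])}
wrist {'K': array([[296.10120038,   0.        , 282.10317813],
       [  0.        , 296.10120038, 209.31745465],
       [  0.        ,   0.        ,   1.        ]]), 'T_tool_cam': array([[ 3.59607083e-04,  9.63694381e-01,  2.67007510e-01,
         7.63549877e-02],
       [ 9.99999864e-01, -2.45920223e-04, -4.59219657e-04,
         9.65908932e-04],
       [-3.76884857e-04,  2.67007639e-01, -9.63694339e-01,
        -1.80462117e-01],
       [ 0.00000000e+00,  0.00000000e+00,  0.00000000e+00,
         1.00000000e+00]])}
```

View pics/side0.png

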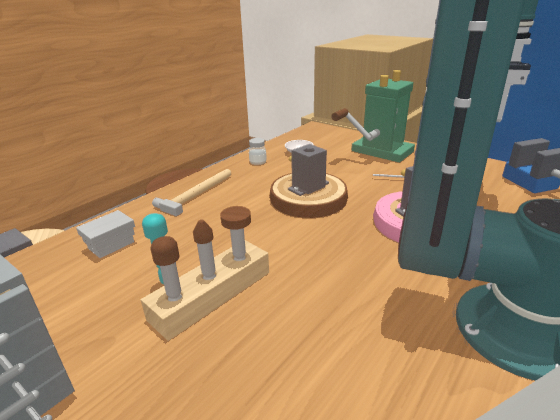

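View pics/top0.png

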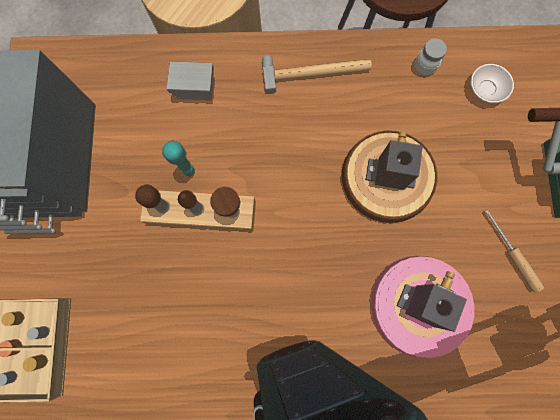

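Side view: candidates are dome (165,250), cone (203,235), flat disc (236,217), and the turquoise look-alike (155,225). Holders: the real one is on wood (308,170) and the pink one is at (395,210). In the top view the dome is at (148,197) and the bore at (404,158). I choose the dome; next I crop and measure.

```bash
python3 - <<'E'
from h import *
s=cv2.imread('pics/side0.png');t=cv2.imread('pics/top0.png')
a=cv2.resize(s[180:340,110:310],None,fx=3,fy=3,interpolation=cv2.INTER_CUBIC)[:,:]
cT=t[125:245,125:265]; b=cv2.resize(cT,None,fx=2.5,fy=2.5); c=cv2.resize(t[120:230,340:440],None,fx=2.5,fy=2.5)
W=np.zeros((600,800,3),np.uint8); a=cv2.resize(a,(400,320)); W[:320,:400]=a; W[:300,420:770]=b; W[320:595,420:670]=c
W[330:590,0:300]=cv2.resize(s[130:220,265:365],(300,260))
cv2.imwrite('pics/c1.png',W)
S=cam('side');T=cam('top')
def blobs(im,roi,lo,hi):
    h=cv2.cvtColor(im,cv2.COLOR_BGR2HSV);m=cv2.inRange(h,np.array(lo),np.array(hi))
    x0,y0,x1,y1=roi;M=np.zeros_like(m);M[y0:y1,x0:x1]=m[y0:y1,x0:x1]
    for c in cv2.findContours(M,cv2.RETR_EXTERNAL,cv2.CHAIN_APPROX_NONE)[0]:
        if cv2.contourArea(c)>40:
            mo=cv2.moments(c);print(cv2.contourArea(c),mo['m10']/mo['m00'],mo['m01']/mo['m00'],cv2.boundingRect(c),cv2.minEnclosingCircle(c))
print('side brown');blobs(s,(140,195,270,275),(0,60,10),(20,255,105))
print('top brown');blobs(t,(125,175,265,225),(0,60,10),(20,255,105))
print('top turq');blobs(t,(150,130,210,190),(80,80,40),(100,255,255))
for n,u,z in(('dome',(148,197),.144),('cone',(187,200),.145),('flat',(225,201),.13),('bore',(404,158),.141),('turq',(174,150),.144)):
    X=onz(T,*u,z);print(n,X,proj(S,X))
E
```

```text
side brown
324.5 166.11196712891626 256.2126348228043 (152, 242, 27, 24) ((165.5, 253.0), 14.534542083740234)
116.5 204.53648068669528 237.47353361945633 (195, 228, 18, 16) ((203.0, 235.5), 9.708344459533691)
167.0 236.34730538922156 223.60079840319358 (222, 216, 29, 13) ((236.0, 220.0), 14.14223575592041)
top brown
242.5 186.72646048109965 199.15807560137455 (178, 190, 19, 19) ((187.0, 199.0), 9.486932754516602)
504.0 226.55985449735448 201.23809523809524 (211, 187, 29, 31) ((225.1688690185547, 202.22515869140625), 15.544737815856934)
420.0 147.52301587301588 196.0206349206349 (135, 184, 26, 24) ((147.61764526367188, 196.14706420898438), 12.799118041992188)
top turq
408.5 175.40554875560994 154.51774785801715 (163, 141, 31, 35) ((178.5, 159.0), 20.304039001464844)
dome [0.49054603 0.32785858 0.144     ] [165.34864979 250.65983519]
cone [0.48275738 0.25179707 0.145     ] [203.96442308 230.95900538]
flat [0.48281372 0.18085385 0.13      ] [233.43030192 220.98702647]
bore [ 0.55956346 -0.17219521  0.141     ] [308.30478728 149.73401702]
turq [0.5852203  0.28076513 0.144     ] [153.93763767 220.31871038]
```

View pics/c1.png

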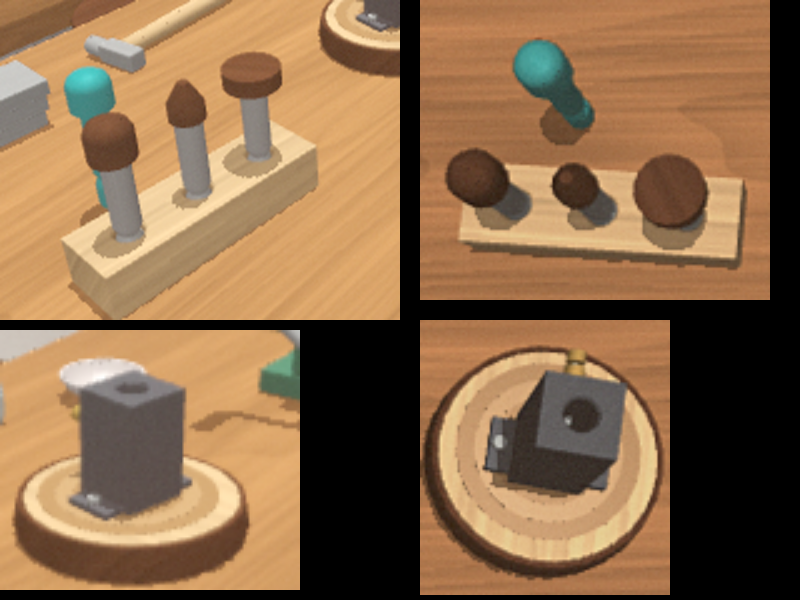

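```bash
cat >> h.py <<'E'
def delta(X,yaw=None):
    o=status.get_obs();A=rot(o['ee_rot']);d=A.T@(np.array(X)-o['tool_pos'])*1000
    if yaw is not None:
        B=(R.from_euler('xyz',[np.pi,0,np.radians(yaw)])).as_matrix(); print('turn',np.degrees(R.from_matrix(A.T@B).as_rotvec()).round(2))
    print('shift',d.round(1),'yaw',np.degrees(o['ee_rot']).round(2),o['tool_pos'].round(4),'F',o['wrist_force'].round(1),'w',round(o['width'],4),'t',o['time']); return d
E
python3 -c "
from h import *
delta([.49,.328,.27],87)"
```

```text
turn [ -0.09  -0.07 -63.69]
shift [ 579.8 -657.   -64.2] yaw [-1.7989e+02 -1.0000e-02  2.3310e+01] [ 0.2175 -0.5047  0.2044] F [-0.6  0.8 -0.4] w 0.0939 t 0.1
```

Emit:
move_arm([
  [[0, 0, -60], [0, 0, 0], 1],
  [[100, -110, -64], [0, 0, -10], 1],
  [[200, -220, -64], [0, 0, -20], 1],
  [[300, -330, -64], [0, 0, -30], 1],
  [[400, -440, -64], [0, 0, -40], 1],
  [[500, -550, -64], [0, 0, -52], 1],
  [[580, -657, -64], [0, 0, -63.7], 1],
  [[580, -657, -64], [0, 0, -63.7], 1],
  [[580, -657, -64], [0, 0, -63.7], 1],
  [[580, -657, -64], [0, 0, -63.7], 1],
  [[580, -657, -64], [0, 0, -63.7], 1],
  [[580, -657, -64], [0, 0, -63.7], 1],
  [[580, -657, -64], [0, 0, -63.7], 1],
  [[580, -657, -64], [0, 0, -63.7], 1],
  [[580, -657, -64], [0, 0, -63.7], 1],
  [[580, -657, -64], [0, 0, -63.7], 1],
  [[580, -657, -64], [0, 0, -63.7], 1],
  [[580, -657, -64], [0, 0, -63.7], 1],
])

```text
time: 2.35
tool_pos: [0.4903, 0.3265, 0.2702]
ee_rot: [3.141, -0.0, 1.517]
wrist_force: [0.6, 0.0, -0.3]
width: 0.0939
```

```bash
python3 - <<'E'
from h import *
delta([.49,.328,.27],87)
W=cam('wrist'); im=snap('wrist','w1.png')
for X in ([.4905,.328,.167],[.4905,.328,.144]): print(proj(W,X))
h=cv2.cvtColor(im[:,:,::-1].copy(),cv2.COLOR_BGR2HSV);m=cv2.inRange(h,(0,60,10),(20,255,105))
for c in cv2.findContours(m,cv2.RETR_EXTERNAL,cv2.CHAIN_APPROX_NONE)[0]:
    if cv2.contourArea(c)>200: print(cv2.contourArea(c),cv2.boundingRect(c),cv2.minEnclosingCircle(c))
E
```

```text
turn [ 0.06 -0.01 -0.08]
shift [ 1.5 -0.3  0.2] yaw [ 1.7994e+02 -1.0000e-02  8.6920e+01] [0.4903 0.3265 0.2702] F [ 0.6  0.  -0.3] w 0.0939 t 2.35
[282.86359333 205.45330663]
[282.79553193 199.96413542]
237.0 (259, 296, 42, 19) ((279.5, 312.0), 20.597429275512695)
565.5 (268, 247, 27, 31) ((281.5, 262.25), 15.742161750793457)
976.0 (265, 180, 38, 39) ((283.0, 199.0), 20.61562728881836)
```

View pics/w1.png

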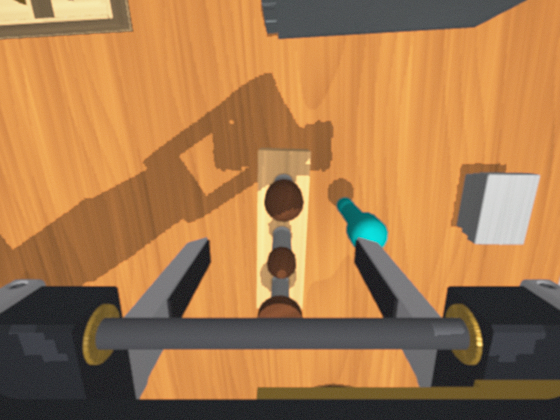

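```bash
python3 - <<'E'
from h import *
W=cam('wrist')
for n,u,z in(('dome',(284.3,199.5),.153),('cone',(281.5,262),.145),('turqhead',(367,230),.144),('turqfoot',(344,203),0.01),('rackL',(259,151),.05),('rackR',(310,152),.05),('rackL2',(257.5,302),.05)): print(n,onz(W,*u,z))
T=cam('top');print(onz(T,147.6,196.1,.153))
s=ray(cam('side'),165.5,253);t=ray(W,284.3,199.5)
A=np.stack([s[1],-t[1]],1);k=np.linalg.lstsq(A,t[0]-s[0],rcond=None)[0];print('tri',s[0]+k[0]*s[1],t[0]+k[1]*t[1])
E
```

```text
dome [0.49227412 0.3304705  0.153     ]
cone [0.4853484  0.25634739 0.145     ]
turqhead [0.5810659  0.28905492 0.144     ]
turqfoot [0.5829736  0.28549581 0.01      ]
rackL [0.46160414 0.3737701  0.05      ]
rackR [0.52942357 0.36881187 0.05      ]
rackL2 [0.44231155 0.14596055 0.05      ]
[0.49005918 0.32546992 0.153     ]
tri [0.49238558 0.32735922 0.1382468 ] [0.49221168 0.32693446 0.13835007]
```

```bash
python3 -c "
from h import *
delta([.4918,.3288,.125],85)"
```

```text
turn [ 0.08 -0.03  1.91]
shift [  2.4   1.2 145.5] yaw [ 1.7992e+02 -3.0000e-02  8.6910e+01] [0.4903 0.3264 0.2705] F [-0.4 -0.   0.6] w 0.094 t 2.4
```

Emit:
move_arm([
  [[2.4, 1.2, 30], [0, 0, 2], 1],
  [[2.4, 1.2, 60], [0, 0, 2], 1],
  [[2.4, 1.2, 85], [0, 0, 2], 1],
  [[2.4, 1.2, 105], [0, 0, 2], 1],
  [[2.4, 1.2, 125], [0, 0, 2], 1],
  [[2.4, 1.2, 138], [0, 0, 2], 1],
  [[2.4, 1.2, 145], [0, 0, 2], 1],
  [[2.4, 1.2, 145], [0, 0, 2], 0.1],
  [[2.4, 1.2, 145], [0, 0, 2], 0.1],
  [[2.4, 1.2, 145], [0, 0, 2], 0.1],
  [[2.4, 1.2, 145], [0, 0, 2], 0.1],
])

```text
time: 3.78
tool_pos: [0.4919, 0.3303, 0.1249]
ee_rot: [3.141, -0.0, 1.484]
wrist_force: [0.2, 0.4, 0.5]
width: 0.0572
```

```bash
python3 - <<'E'
from h import *
delta([.4918,.3288,.125],85)
W=cam('wrist'); im=snap('wrist','w2.png')
cv2.imwrite('pics/w2c.png',cv2.resize(im[100:400,130:430,::-1],None,fx=2,fy=2))
print(W[1])
E
```

```text
turn [ 0.04 -0.02  0.02]
shift [-1.5  0.1 -0.1] yaw [ 1.7996e+02 -2.0000e-02  8.5020e+01] [0.4919 0.3303 0.1249] F [0.2 0.4 0.5] w 0.0572 t 3.775
[0.4977594  0.40610214 0.30538814]
```

View pics/w2c.png

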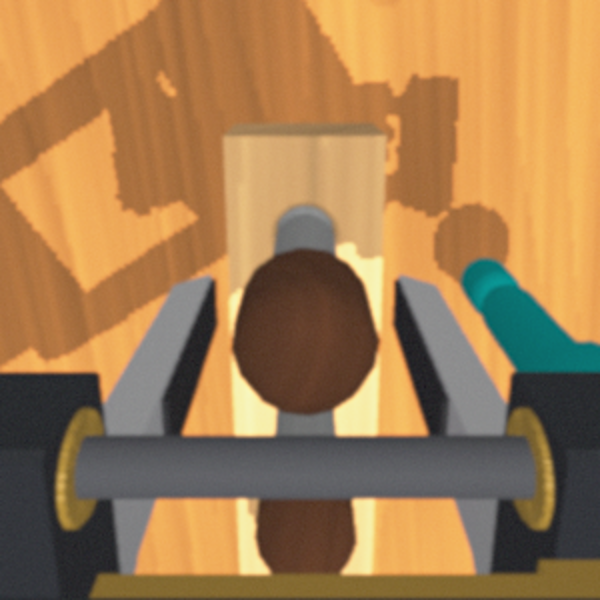

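The head is centred between the fingers (crop x 305 in a gap of 216–395). Now check fore-aft.

```bash
python3 - <<'E'
from h import *
W=cam('wrist');o=status.get_obs()
for z in (.144,.154,.167): print(proj(W,[*o['tool_pos'][:2],z]))
for v in(224,306.5):print(v,[onz(W,282.7,v,z)[:2].round(4) for z in(.13,.144,.154,.16)])
E
```

```text
[283.13423891 260.38353599]
[283.19826173 268.105599  ]
[283.29350773 279.59362129]
224 [array([0.4931, 0.3482]), array([0.4935, 0.3529]), array([0.4938, 0.3562]), array([0.4939, 0.3581])]
306.5 [array([0.4881, 0.2898]), array([0.4889, 0.2991]), array([0.4894, 0.3057]), array([0.4898, 0.3097])]
```

Emit:
move_arm([
  [[-3, 0, 0], [0, 0, 0], 0.1],
  [[-3, 0, 0], [0, 0, 0], 0.1],
  [[-3, 0, 0], [0, 0, 0], -1],
  [[-3, 0, 0], [0, 0, 0], -1],
  [[-3, 0, 0], [0, 0, 0], -1],
  [[-3, 0, 0], [0, 0, 0], -1],
  [[-3, 0, 0], [0, 0, 0], -1],
  [[-3, 0, 0], [0, 0, 0], -1],
])

```text
time: 4.82
tool_pos: [0.4915, 0.3271, 0.1244]
ee_rot: [3.141, 0.0, 1.484]
wrist_force: [-0.4, -0.5, -0.3]
width: 0.0409
```

Emit:
move_arm([
  [[0, 0, -5], [0, 0, 0], -1],
  [[0, 0, -12], [0, 0, 0], -1],
  [[0, 0, -20], [0, 0, 0], -1],
  [[0, 0, -28], [0, 0, 0], -1],
  [[0, 0, -36], [0, 0, 0], -1],
  [[0, 0, -44], [0, 0, 0], -1],
  [[0, 0, -55], [0, 0, 0], -1],
  [[0, 0, -75], [0, 0, 0], -1],
  [[0, 0, -100], [0, 0, 0], -1],
  [[0, 0, -125], [0, 0, 0], -1],
  [[0, 0, -150], [0, 0, 0], -1],
  [[0, 0, -170], [0, 0, 0], -1],
  [[0, 0, -180], [0, 0, 0], -1],
  [[0, 0, -180], [0, 0, 0], -1],
  [[0, 0, -180], [0, 0, 0], -1],
])

```text
time: 6.7
tool_pos: [0.4911, 0.3269, 0.3032]
ee_rot: [-3.14, 0.001, 1.484]
wrist_force: [0.3, -0.2, -5.5]
width: 0.0417
```

```bash
python3 - <<'E'
from h import *
delta([.558,-.175,.31],85)
# bore by dark ellipse, top & side
for n,roi in (('top',(380,140,425,195)),('side',(285,135,335,165))):
    im=snap(n,n+'1.png');c=cam(n);x0,y0,x1,y1=roi
    g=cv2.cvtColor(im,cv2.COLOR_RGB2GRAY)[y0:y1,x0:x1]
    print(n,g.shape); 
    print(g[(158-y0 if n=='top' else 149-y0)])
    m=(g<52).astype(np.uint8)
    for k in cv2.findContours(m,cv2.RETR_EXTERNAL,cv2.CHAIN_APPROX_NONE)[0]:
        if cv2.contourArea(k)>15:
            (u,v),ax,an=cv2.fitEllipse(k);print(cv2.contourArea(k),u+x0,v+y0,ax,an,onz(c,u+x0,v+y0,.141))
E
```

```text
turn [-0.1   0.07  0.01]
shift [-494.2  110.3   -6.4] yaw [-1.799e+02  7.000e-02  8.501e+01] [0.4911 0.3269 0.3032] F [ 0.3 -0.2 -5.5] w 0.0417 t 6.7
top (55, 45)
[ 48  49  56  55  50  51  51  65 111 105 106 106 107 105 105 106 105  64
  75  95  70  44  56  57  51  56  51  54  53  52  53  62  78 113 105 106
 103 105 102 101 110 158 170 166 188]
side (30, 50)
[165 161 139 156 162 186 189 199 167 145 145 128 127 127 131 128 125 124
 117 102  89  81  88  88  87  88  88  87  96 113 122 126 124 123 124 123
 125 126 132 141 157 156 161 163 163 166 165 168 167 167]
```

```bash
python3 - <<'E'
from h import *
for n,roi,th in (('top',(391,143,418,172),88),('side',(293,140,327,158),107)):
    im=cv2.imread('pics/'+n+'1.png');c=cam(n);x0,y0,x1,y1=roi
    g=cv2.cvtColor(im,cv2.COLOR_BGR2GRAY)[y0:y1,x0:x1]
    g=cv2.resize(g,None,fx=4,fy=4,interpolation=cv2.INTER_LINEAR)
    m=(g<th).astype(np.uint8); m=cv2.morphologyEx(m,cv2.MORPH_CLOSE,np.ones((13,13)))
    for k in cv2.findContours(m,cv2.RETR_EXTERNAL,cv2.CHAIN_APPROX_NONE)[0]:
        if cv2.contourArea(k)>300:
            (u,v),ax,an=cv2.fitEllipse(cv2.convexHull(k));u=(u+.5)/4-.5+x0;v=(v+.5)/4-.5+y0;print(n,cv2.contourArea(k)/16,u,v,np.array(ax)/4,an,onz(c,u,v,.141))
E
```

```text
top 167.25 404.21001625061035 157.54498291015625 [14.5140419  15.84307861] 112.22440338134766 [ 0.56049052 -0.17267773  0.141     ]
side 223.53125 309.58099365234375 153.93836212158203 [12.54624653 40.35415649] 89.9276351928711 [ 0.54062004 -0.15073563  0.141     ]
```

```bash
python3 -c "
from h import *
delta([.5605,-.235,.31])"
```

```text
shift [-553.7  118.1   -6.4] yaw [-1.7988e+02  9.0000e-02  8.5010e+01] [0.491  0.3269 0.303 ] F [ 0.4 -0.4 -4.6] w 0.041 t 6.8
```

Emit:
move_arm([
  [[-30, 6, -6], [0, 0, 0], -1],
  [[-80, 17, -6], [0, 0, 0], -1],
  [[-130, 28, -6], [0, 0, 0], -1],
  [[-180, 39, -6], [0, 0, 0], -1],
  [[-230, 50, -6], [0, 0, 0], -1],
  [[-280, 61, -6], [0, 0, 0], -1],
  [[-330, 72, -6], [0, 0, 0], -1],
  [[-380, 83, -6], [0, 0, 0], -1],
  [[-430, 94, -6], [0, 0, 0], -1],
  [[-480, 105, -6], [0, 0, 0], -1],
  [[-530, 114, -6], [0, 0, 0], -1],
  [[-554, 118, -6], [0, 0, 0], -1],
  [[-554, 118, -6], [0, 0, 0], -1],
  [[-554, 118, -6], [0, 0, 0], -1],
  [[-554, 118, -6], [0, 0, 0], -1],
  [[-554, 118, -6], [0, 0, 0], -1],
  [[-554, 118, -6], [0, 0, 0], -1],
])

```text
time: 8.93
tool_pos: [0.5608, -0.2344, 0.3108]
ee_rot: [3.141, 0.0, 1.485]
wrist_force: [0.5, 0.1, -4.1]
width: 0.0413
```

```bash
python3 - <<'E'
from h import *
delta([.5605,-.1727,.31])
W=cam('wrist'); im=snap('wrist','w3.png'); print(proj(W,[.5605,-.1727,.141]))
snap('side','s3.png')
cv2.imwrite('pics/w3c.png',cv2.resize(im[100:400,130:430,::-1],None,fx=2,fy=2))
E
```

```text
shift [61.4 -5.6  0.8] yaw [1.7997e+02 1.0000e-02 8.5070e+01] [ 0.5608 -0.2344  0.3108] F [ 0.5  0.1 -4.1] w 0.0413 t 8.925
[277.73454686 140.45662796]
```

View pics/w3c.png

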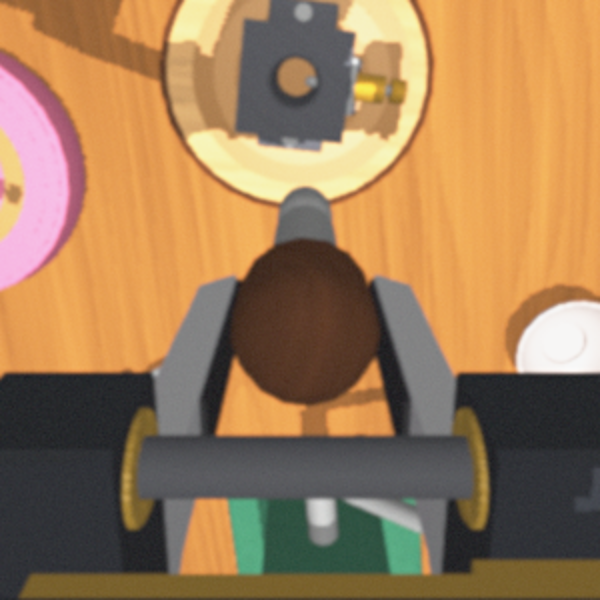

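```bash
python3 - <<'E'
from h import *
W=cam('wrist');o=status.get_obs();A=rot(o['ee_rot'])
im=cv2.imread('pics/w3.png');g=cv2.cvtColor(im,cv2.COLOR_BGR2GRAY)
x0,y0,x1,y1=258,120,300,160
G=cv2.resize(g[y0:y1,x0:x1],None,fx=4,fy=4,interpolation=cv2.INTER_LINEAR)
print(g[139,255:305]);print(g[118:165,278])
for th in(55,62,68):
    m=(G<th).astype(np.uint8)
    for k in cv2.findContours(m,cv2.RETR_EXTERNAL,cv2.CHAIN_APPROX_NONE)[0]:
        if cv2.contourArea(k)>800:
            (u,v),ax,an=cv2.fitEllipse(cv2.convexHull(k));u=(u+.5)/4-.5+x0;v=(v+.5)/4-.5+y0
            print(th,cv2.contourArea(k)/16,u,v,np.array(ax)/4,an,onz(W,u,v,.141))
for r in (192,196,200,205,210):print(r,g[r,262:304])
print(g[185:225,282])
for d,n in((.115,'foot'),(.102,'fc'),(-.019,'g')):
    X=o['tool_pos']+A[:,2]*d;print(n,X,proj(W,X))
S=cam('side');print('side',proj(S,o['tool_pos']+A[:,2]*.115),proj(S,o['tool_pos']-A[:,2]*.019))
E
```

```text
[ 90  89  93  88  89  91  90  90  83  78  71  57  64  79 117 137 144 143
 141 140 143 144 146 142 142 143 143 137 136 140 145 146 135 106  81  80
  86  89  93  93  90  90  87  90  87  89  90  90  91  92]
[ 93  92  93  93  93  90  94  92  85  85  97 125 142 146 144 146 145 144
 142 144 143 142 146 143 144 141 142 143 142 122  89  61  61  59  65  74
  79  87  88  89  88  91  90  88  90  85  88]
68 93.4375 276.62380027770996 140.7174129486084 [22.76151276 24.31802559] 135.0790252685547 [ 0.55913036 -0.17320015  0.141     ]
192 [236 235 236 236 236 236 236 236 235 236 235 234 235 234 235 232 229 226
 226 223 222 223 223 226 230 233 236 237 237 237 237 237 237 238 238 238
 238 237 237 237 238 237]
196 [238 239 239 239 239 238 239 238 239 240 238 224 182 133 104 101 101 102
 105 106 107 109 110 105 105 106 108 130 174 213 233 236 236 237 237 236
 236 235 231 227 218 194]
200 [117 135 153 166 183 195 209 220 208 161 113 103 113 118 122 120 130 128
 130 131 134 130 128 130 129 130 127 124 116 111 108 113 122 119 108 103
 112 118 125 136 148 159]
205 [173 175 174 176 179 176 167 141 122 118 118 118 112 106 106 102 102 101
 107 105 106 108 106 107 107 108 107 110 116 119 124 121 124 143 167 178
 181 184 182 176 174 173]
210 [175 173 174 174 178 176 158 120  99  98 100 102 101 102 105 103 105 104
 105 108 109 107 110 108 108 107 108 106 106 106 105 107 109 126 158 177
 182 187 185 178 174 174]
[226 226 226 226 227 226 228 222 164 105 102 107 109 118 125 134 132 125
 111 106 106 108 108 105 108 109 105 105 105 106 107 107 103  94  72  52
  48  49  51  41]
foot [ 0.56079825 -0.23474121  0.19560837] [282.72597961 203.93569121]
fc [ 0.56079592 -0.23473915  0.20860837] [282.74882983 207.21932692]
g [ 0.56077424 -0.23472001  0.32960837] [283.11762703 260.2164304 ]
side [321.95122236 122.56759695] [323.44849802  68.6909624 ]
```

```bash
python3 -c "
from h import *
delta([.5600,-.1735,.262])"
```

```text
shift [60.9 -6.1 48.6] yaw [1.7999e+02 1.0000e-02 8.5040e+01] [ 0.5608 -0.2347  0.3106] F [-0.4 -0.7 -3.7] w 0.0419 t 9.025
```

Emit:
move_arm([
  [[20, -2, 0], [0, 0, 0], -1],
  [[40, -4, 0], [0, 0, 0], -1],
  [[55, -5.5, 0], [0, 0, 0], -1],
  [[61, -6.1, 5], [0, 0, 0], -1],
  [[61, -6.1, 20], [0, 0, 0], -1],
  [[61, -6.1, 35], [0, 0, 0], -1],
  [[61, -6.1, 45], [0, 0, 0], -1],
  [[61, -6.1, 48], [0, 0, 0], -1],
  [[61, -6.1, 48], [0, 0, 0], -1],
  [[61, -6.1, 48], [0, 0, 0], -1],
  [[61, -6.1, 48], [0, 0, 0], -1],
])

```text
time: 10.4
tool_pos: [0.5602, -0.1739, 0.2632]
ee_rot: [3.14, 0.0, 1.484]
wrist_force: [-0.3, -1.0, -5.0]
width: 0.0415
```

```bash
python3 - <<'E'
from h import *
delta([.5600,-.1735,.262])
a=snap('side','s4.png');b=snap('top','t4.png')
w=snap('wrist','w4.png')
o=np.hstack([cv2.resize(a[90:210,250:370],(400,400)),cv2.resize(w[130:280,207:357],(400,400))])
cv2.imwrite('pics/c4.png',o[:,:,::-1])
E
```

```text
shift [ 0.4 -0.3  1.2] yaw [1.7993e+02 3.0000e-02 8.5010e+01] [ 0.5602 -0.1739  0.2632] F [-0.3 -1.  -5. ] w 0.0415 t 10.4
```

View pics/c4.png

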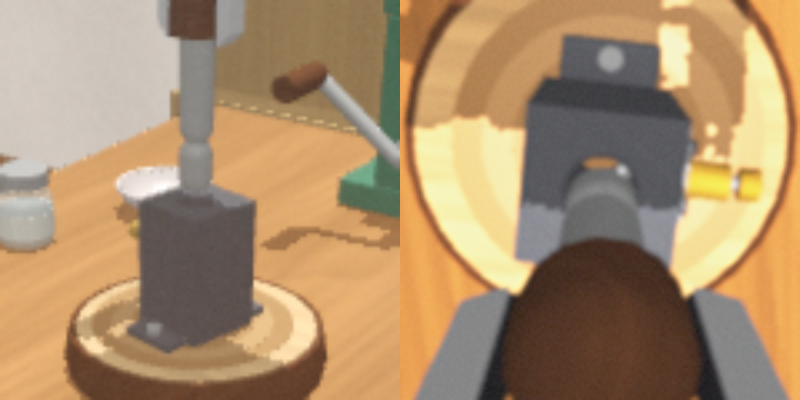

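The side view has the foot centred over the mouth (crop x≈197), and the wrist view agrees. Going down step by step while watching the force.

Emit:
move_arm([
  [[-0.2, -0.2, 3], [0, 0, 0], -1],
  [[-0.2, -0.2, 6], [0, 0, 0], -1],
  [[-0.2, -0.2, 8], [0, 0, 0], -1],
  [[-0.2, -0.2, 10], [0, 0, 0], -1],
  [[-0.2, -0.2, 10], [0, 0, 0], -1],
])

```text
time: 11.18
tool_pos: [0.5596, -0.1739, 0.2522]
ee_rot: [-3.141, -0.0, 1.484]
wrist_force: [0.2, -0.2, -4.8]
width: 0.0417
```

Emit:
move_arm([
  [[0, 0, 2], [0, 0, 0], -1],
  [[0, 0, 4], [0, 0, 0], -1],
  [[0, 0, 6], [0, 0, 0], -1],
  [[0, 0, 6], [0, 0, 0], -1],
])

```text
time: 11.68
tool_pos: [0.5596, -0.1739, 0.2461]
ee_rot: [-3.141, -0.0, 1.484]
wrist_force: [-0.4, 0.4, -5.1]
width: 0.0417
```

Emit:
move_arm([
  [[0, 0, 1.5], [0, 0, 0], -1],
  [[0, 0, 3], [0, 0, 0], -1],
  [[0, 0, 4], [0, 0, 0], -1],
  [[0, 0, 4], [0, 0, 0], -1],
])

```text
time: 12.18
tool_pos: [0.5597, -0.174, 0.2423]
ee_rot: [-3.141, 0.0, 1.484]
wrist_force: [-0.2, -1.4, -4.7]
width: 0.0414
```

Emit:
move_arm([
  [[0, 0, 1.5], [0, 0, 0], -1],
  [[0, 0, 3], [0, 0, 0], -1],
  [[0, 0, 4], [0, 0, 0], -1],
  [[0, 0, 4], [0, 0, 0], -1],
])

```text
time: 12.68
tool_pos: [0.5597, -0.174, 0.2383]
ee_rot: [-3.141, 0.0, 1.484]
wrist_force: [-0.0, -0.1, -6.1]
width: 0.0413
```

```bash
python3 - <<'E'
from h import *
# w3 pose fixed
m=viewer.camera_model('wrist');Tt=np.eye(4);Tt[:3,:3]=R.from_euler('xyz',np.radians([179.97,.01,85.07])).as_matrix();Tt[:3,3]=[.5608,-.2344,.3108];Tt=Tt@np.array(m['T_tool_cam']);W=(np.array(m['K']),Tt[:3,3],Tt[:3,:3])
T=cam('top')
def br(f,roi):
    im=cv2.imread(f);h=cv2.cvtColor(im,cv2.COLOR_BGR2HSV);x0,y0,x1,y1=roi
    k=cv2.inRange(h,(17,150,80),(32,255,255))[y0:y1,x0:x1];ys,xs=np.nonzero(k);print(f,len(xs),xs.min()+x0,xs.max()+x0,ys.min()+y0,ys.max()+y0);return xs.mean()+x0,ys.mean()+y0
t=br('pics/top1.png',(392,128,415,146));w=br('pics/w3.png',(305,130,335,156));print(t,w)
s=ray(T,*t);q=ray(W,*w)
k=np.linalg.lstsq(np.stack([s[1],-q[1]],1),q[0]-s[0],rcond=None)[0];print(s[0]+k[0]*s[1],q[0]+k[1]*q[1])
E
```

```text
pics/top1.png 11 398 404 135 141
pics/w3.png 256 308 332 137 151
(np.float64(400.27272727272725), np.float64(138.27272727272728)) (np.float64(318.7734375), np.float64(144.25390625))
[ 0.61529546 -0.1791505   0.10452563] [ 0.61165611 -0.18340475  0.10437666]
```

Emit:
move_arm([
  [[0, 0, 1], [0, 0, 0], -1],
  [[0, 0, 2], [0, 0, 0], -1],
  [[0, 0, 3], [0, 0, 0], -1],
  [[0, 0, 4], [0, 0, 0], -1],
])

```text
time: 13.18
tool_pos: [0.5598, -0.174, 0.2344]
ee_rot: [3.142, 0.0, 1.484]
wrist_force: [0.7, -0.1, -4.7]
width: 0.0418
```

Emit:
move_arm([
  [[0, 0, 1], [0, 0, 0], -1],
  [[0, 0, 2], [0, 0, 0], -1],
  [[0, 0, 3], [0, 0, 0], -1],
  [[0, 0, 4], [0, 0, 0], -1],
])

```text
time: 13.68
tool_pos: [0.5598, -0.174, 0.2304]
ee_rot: [3.142, 0.0, 1.484]
wrist_force: [-0.0, -1.5, -4.2]
width: 0.0416
```

Emit:
move_arm([
  [[0, 0, 1], [0, 0, 0], -1],
  [[0, 0, 2], [0, 0, 0], -1],
  [[0, 0, 3], [0, 0, 0], -1],
  [[0, 0, 4], [0, 0, 0], -1],
])

```text
time: 14.18
tool_pos: [0.5597, -0.174, 0.2264]
ee_rot: [-3.142, 0.0, 1.484]
wrist_force: [-0.3, -0.3, -5.5]
width: 0.0412
```

Emit:
move_arm([
  [[0, 0, 1], [0, 0, 0], -1],
  [[0, 0, 2], [0, 0, 0], -1],
  [[0, 0, 3], [0, 0, 0], -1],
  [[0, 0, 4], [0, 0, 0], -1],
])

```text
time: 14.68
tool_pos: [0.5597, -0.174, 0.2224]
ee_rot: [-3.142, 0.0, 1.484]
wrist_force: [0.0, -0.7, -4.3]
width: 0.0415
```

Emit:
move_arm([
  [[0, 0, 1], [0, 0, 0], -1],
  [[0, 0, 2], [0, 0, 0], -1],
  [[0, 0, 3], [0, 0, 0], -1],
  [[0, 0, 4], [0, 0, 0], -1],
])

```text
time: 15.18
tool_pos: [0.5598, -0.174, 0.2184]
ee_rot: [3.142, 0.0, 1.484]
wrist_force: [-0.4, -0.9, -4.7]
width: 0.0414
```

Emit:
move_arm([
  [[0, 0, 1], [0, 0, 0], -1],
  [[0, 0, 2], [0, 0, 0], -1],
  [[0, 0, 3], [0, 0, 0], -1],
  [[0, 0, 4], [0, 0, 0], -1],
])

```text
time: 15.68
tool_pos: [0.5598, -0.174, 0.2144]
ee_rot: [3.142, 0.0, 1.484]
wrist_force: [-0.4, -0.3, -3.8]
width: 0.0419
```

Emit:
move_arm([
  [[0, 0, 1], [0, 0, 0], -1],
  [[0, 0, 2], [0, 0, 0], -1],
  [[0, 0, 3], [0, 0, 0], -1],
  [[0, 0, 4], [0, 0, 0], -1],
])

```text
time: 16.18
tool_pos: [0.5598, -0.174, 0.2104]
ee_rot: [3.142, 0.0, 1.484]
wrist_force: [0.1, 0.0, -4.1]
width: 0.0413
```

Emit:
move_arm([
  [[0, 0, 1], [0, 0, 0], -1],
  [[0, 0, 2], [0, 0, 0], -1],
  [[0, 0, 3], [0, 0, 0], -1],
])

```text
time: 16.55
tool_pos: [0.5594, -0.1743, 0.209]
ee_rot: [3.141, 0.001, 1.483]
wrist_force: [-3.3, -0.6, 3.4]
width: 0.0412
```

Emit:
move_arm([
  [[0, 0, 1], [0, 0, 0], -1],
  [[0, 0, 2], [0, 0, 0], -1],
  [[0, 0, 3], [0, 0, 0], -1],
])

```text
time: 16.92
tool_pos: [0.5595, -0.1741, 0.2053]
ee_rot: [3.141, 0.001, 1.484]
wrist_force: [-2.9, -1.1, 0.1]
width: 0.0412
```

Emit:
move_arm([
  [[0, 0, 1], [0, 0, 0], -1],
  [[0, 0, 2], [0, 0, 0], -1],
  [[0, 0, 3], [0, 0, 0], -1],
])

```text
time: 17.3
tool_pos: [0.5597, -0.174, 0.2011]
ee_rot: [-3.141, 0.0, 1.484]
wrist_force: [-3.3, -1.6, 1.1]
width: 0.0415
```

Emit:
move_arm([
  [[0, 0, 1], [0, 0, 0], -1],
  [[0, 0, 2], [0, 0, 0], -1],
  [[0, 0, 3], [0, 0, 0], -1],
  [[0, 0, 4], [0, 0, 0], -1],
])

```text
time: 17.8
tool_pos: [0.5596, -0.1739, 0.197]
ee_rot: [-3.141, -0.0, 1.484]
wrist_force: [-4.0, -1.7, 2.5]
width: 0.0414
```

Emit:
move_arm([
  [[0, 0, 1], [0, 0, 0], -1],
  [[0, 0, 2], [0, 0, 0], -1],
  [[0, 0, 3], [0, 0, 0], -1],
  [[0, 0, 4], [0, 0, 0], -1],
])

```text
time: 18.3
tool_pos: [0.5596, -0.1739, 0.1933]
ee_rot: [-3.141, 0.0, 1.484]
wrist_force: [-4.5, -0.7, -0.1]
width: 0.0414
```

Emit:
move_arm([
  [[0, 0, 1], [0, 0, 0], -1],
  [[0, 0, 2], [0, 0, 0], -1],
  [[0, 0, 3], [0, 0, 0], -1],
  [[0, 0, 4], [0, 0, 0], -1],
])

```text
time: 18.8
tool_pos: [0.5596, -0.1739, 0.1893]
ee_rot: [-3.141, -0.0, 1.484]
wrist_force: [-4.2, -0.2, 0.8]
width: 0.0414
```

Emit:
move_arm([
  [[0, 0, 1], [0, 0, 0], -1],
  [[0, 0, 2], [0, 0, 0], -1],
  [[0, 0, 3], [0, 0, 0], -1],
  [[0, 0, 4], [0, 0, 0], -1],
])

```text
time: 19.3
tool_pos: [0.5596, -0.1739, 0.1853]
ee_rot: [-3.141, -0.0, 1.484]
wrist_force: [-4.2, -1.3, 2.2]
width: 0.0416
```

Emit:
move_arm([
  [[0, 0, 1], [0, 0, 0], -1],
  [[0, 0, 2], [0, 0, 0], -1],
  [[0, 0, 2], [0, 0, 0], -1],
])

```text
time: 19.68
tool_pos: [0.5596, -0.1739, 0.1828]
ee_rot: [-3.141, -0.0, 1.484]
wrist_force: [-4.5, -0.7, -1.6]
width: 0.0414
```

Emit:
move_arm([
  [[0, 0, 1], [0, 0, 0], -1],
  [[0, 0, 2], [0, 0, 0], -1],
  [[0, 0, 2], [0, 0, 0], -1],
])

```text
time: 20.05
tool_pos: [0.5596, -0.1739, 0.1809]
ee_rot: [-3.141, -0.0, 1.484]
wrist_force: [-4.9, -1.2, -2.5]
width: 0.0415
```

Emit:
move_arm([
  [[0, 0, 1], [0, 0, 0], -1],
  [[0, 0, 2], [0, 0, 0], -1],
  [[0, 0, 2], [0, 0, 0], -1],
])

```text
time: 20.42
tool_pos: [0.5596, -0.1739, 0.1788]
ee_rot: [-3.141, -0.0, 1.484]
wrist_force: [-4.2, -0.9, -3.3]
width: 0.0411
```

Emit:
move_arm([
  [[0, 0, 1], [0, 0, 0], -1],
  [[0, 0, 2], [0, 0, 0], -1],
  [[0, 0, 2], [0, 0, 0], -1],
])

```text
time: 20.8
tool_pos: [0.5596, -0.1739, 0.1767]
ee_rot: [-3.141, -0.0, 1.484]
wrist_force: [-3.5, -1.8, -6.0]
width: 0.0416
```

Starting to pull down; on into the groove.

Emit:
move_arm([
  [[0, 0, 1], [0, 0, 0], -1],
  [[0, 0, 2], [0, 0, 0], -1],
  [[0, 0, 2], [0, 0, 0], -1],
])

```text
time: 21.18
tool_pos: [0.5596, -0.1738, 0.1745]
ee_rot: [-3.14, -0.0, 1.484]
wrist_force: [-4.2, -0.7, -8.7]
width: 0.0416
```

Emit:
move_arm([
  [[0, 0, 1], [0, 0, 0], -1],
  [[0, 0, 2], [0, 0, 0], -1],
  [[0, 0, 2], [0, 0, 0], -1],
])

```text
time: 21.55
tool_pos: [0.5596, -0.1738, 0.1725]
ee_rot: [-3.141, -0.0, 1.484]
wrist_force: [-3.7, -1.4, -10.9]
width: 0.0411
```

Emit:
move_arm([
  [[0, 0, 1], [0, 0, 0], -1],
  [[0, 0, 1], [0, 0, 0], -1],
])

```text
time: 21.8
tool_pos: [0.5596, -0.1738, 0.1716]
ee_rot: [-3.141, -0.0, 1.484]
wrist_force: [-3.7, -0.9, -10.8]
width: 0.0412
```

Emit:
move_arm([
  [[0, 0, 1], [0, 0, 0], -1],
  [[0, 0, 1], [0, 0, 0], -1],
])

```text
time: 22.05
tool_pos: [0.5596, -0.1738, 0.1712]
ee_rot: [-3.141, -0.0, 1.484]
wrist_force: [-3.4, -0.3, -10.4]
width: 0.0417
```

Emit:
move_arm([
  [[0, 0, 1], [0, 0, 0], -1],
  [[0, 0, 1], [0, 0, 0], -1],
])

```text
time: 22.3
tool_pos: [0.5596, -0.174, 0.1709]
ee_rot: [3.142, 0.0, 1.484]
wrist_force: [-6.3, -0.5, -6.3]
width: 0.0414
```

Emit:
move_arm([
  [[0, 0, 1], [0, 0, 0], -1],
  [[0, 0, 1], [0, 0, 0], -1],
])

```text
time: 22.55
tool_pos: [0.5597, -0.174, 0.1707]
ee_rot: [3.141, 0.0, 1.484]
wrist_force: [-6.0, -0.3, -4.2]
width: 0.0412
```

Emit:
move_arm([
  [[0, 0, 1], [0, 0, 0], -1],
  [[0, 0, 1], [0, 0, 0], -1],
])

```text
time: 22.8
tool_pos: [0.5597, -0.1739, 0.1705]
ee_rot: [3.14, 0.001, 1.484]
wrist_force: [-6.2, 1.1, -2.6]
width: 0.0414
```

Fz is back to about the stake's weight after the pull-down, at the predicted height (~0.170). Release, then back off straight up.

Emit:
move_arm([
  [[0, 0, 0], [0, 0, 0], -1],
  [[0, 0, 0], [0, 0, 0], 0.0],
  [[0, 0, 0], [0, 0, 0], 0.2],
  [[0, 0, 0], [0, 0, 0], 0.4],
  [[0, 0, 0], [0, 0, 0], 0.6],
  [[0, 0, 0], [0, 0, 0], 0.8],
  [[0, 0, 0], [0, 0, 0], 1],
  [[0, 0, 0], [0, 0, 0], 1],
])

```text
time: 23.8
tool_pos: [0.5598, -0.174, 0.1684]
ee_rot: [-3.142, 0.0, 1.484]
wrist_force: [-0.9, 0.6, -0.7]
width: 0.0938
```

```bash
python3 - <<'E'
from h import *
delta([.5600,-.1735,.1705])
a=snap('side','s5.png');w=snap('wrist','w5.png')
o=np.hstack([cv2.resize(a[90:210,250:370],(400,400)),cv2.resize(w[130:330,182:382],(400,400))])
cv2.imwrite('pics/c5.png',o[:,:,::-1])
E
```

```text
shift [ 0.5  0.2 -2.1] yaw [-180.      0.     85.01] [ 0.5598 -0.174   0.1684] F [-0.9  0.6 -0.7] w 0.0938 t 23.8
```

View pics/c5.png

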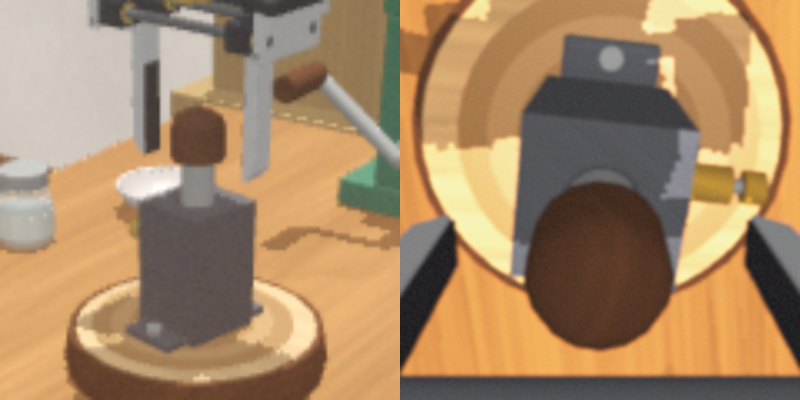

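The stake stands released and upright in the bore, fingers clear. Retreating.

Emit:
move_arm([
  [[0, 0, -8], [0, 0, 0], 1],
  [[0, 0, -20], [0, 0, 0], 1],
  [[0, 0, -40], [0, 0, 0], 1],
  [[0, 0, -70], [0, 0, 0], 1],
  [[0, 0, -100], [0, 0, 0], 1],
  [[30, 0, -130], [0, 0, 0], 1],
  [[60, 0, -140], [0, 0, 0], 1],
  [[60, 0, -140], [0, 0, 0], 1],
  [[60, 0, -140], [0, 0, 0], 1],
  [[60, 0, -140], [0, 0, 0], 1],
])

```text
time: 25.15
tool_pos: [0.5646, -0.115, 0.3076]
ee_rot: [-3.14, 0.0, 1.482]
wrist_force: [0.5, -0.3, -0.1]
width: 0.0939
```

```bash
python3 - <<'E'
from h import *
delta([.56,-.1735,.3])
a=snap('side','s6.png');b=snap('top','t6.png')
S=cam('side')
for n,z in(('mouth',.141),('underside',.1755),('bandtop',.1995),('domeTop',.2125)):print(n,proj(S,[.5595,-.1735,z]))
g=cv2.cvtColor(a,cv2.COLOR_RGB2HSV)
print([tuple(int(x) for x in a[r,309]) for r in range(118,152,1)])
W=np.zeros((420,800,3),np.uint8);W[:400,:400]=cv2.resize(a[90:210,250:370],(400,400));W[:400,400:]=cv2.resize(b[100:240,130:440],(400,400))
cv2.imwrite('pics/c6.png',W[:,:,::-1])
E
```

```text
shift [-58.6   0.6   7.6] yaw [-1.7991e+02  1.0000e-02  8.4940e+01] [ 0.5646 -0.115   0.3076] F [ 0.5 -0.3 -0.1] w 0.0939 t 25.15
mouth [308.61770516 149.5853811 ]
underside [308.75630162 136.68101394]
bandtop [308.85559873 127.4357108 ]
domeTop [308.9104084  122.33252138]
[(220, 188, 136), (179, 148, 105), (148, 123, 88), (141, 114, 79), (141, 99, 73), (139, 96, 69), (137, 95, 69), (131, 88, 61), (126, 84, 61), (122, 85, 62), (113, 77, 58), (102, 71, 52), (96, 68, 54), (94, 68, 54), (94, 65, 50), (97, 71, 57), (93, 65, 47), (96, 70, 51), (97, 67, 53), (97, 65, 51), (96, 68, 52), (103, 80, 65), (135, 130, 125), (138, 132, 129), (139, 135, 130), (142, 138, 134), (140, 138, 133), (138, 136, 132), (135, 133, 128), (139, 134, 130), (140, 137, 132), (139, 134, 131), (139, 135, 131), (138, 135, 130)]
```

View pics/c6.png

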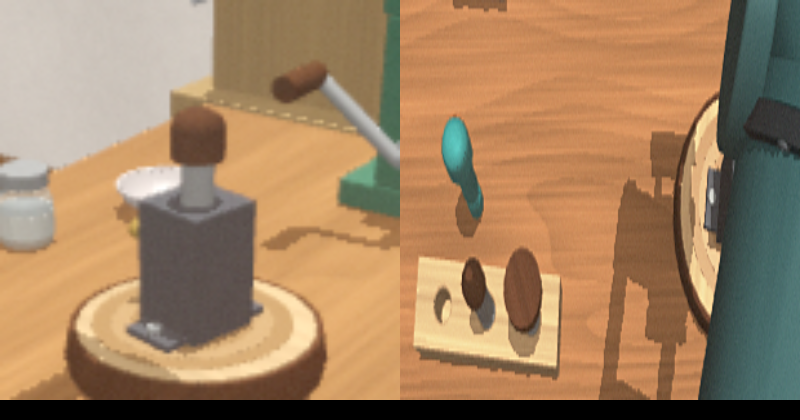

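```bash
python3 -c "
from h import *
print(order.close_job())"
```

```text
the job is handed in; nothing more can be done
None
```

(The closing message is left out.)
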